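# Tip the handle moulds and load the drying tray

## Task

Two or three plaster handle moulds stand on the ware board. Bring each one to the front edge of the terracotta kiln shelf and tip it over that edge onto its back, until all of them lie on the shelf with the hollow up; only then load them into the drying tray, one to a bay, lying flat with the hollow up and the green foot end towards the tray's green rail. When all are loaded, press the dryer's yellow start button fully down. Leave the two pigment dishes where they are.

Things in the scene. Friction and masses are not known exactly. Their poses are not given: they have to be found in the camera images.
- mould1_center (a point): handle mould 1 (None if absent): white plaster block, 50 mm thick (its x) x 56 wide (y) x 120 tall (z), 0.27 to 0.53 kg, at the start standing on its foot; the point is its centre. z runs from the foot end (green band) to the notched end; -x out of the hollow face, +x out of the plain back: lying hollow up, x points down. The +-y side faces are plain, good to grip (56 mm).
- mould1_foot (a point): centre of the foot end face of handle mould 1, 60 mm from its centre along -z. The hollow is a grey-floored recess 38 wide, 81 long, 12 mm deep, with a terracotta C-shaped handle in it; between it and the notched end the rim is 24 mm high: push there to tip.
- mould2_center (a point): handle mould 2 (None if absent): white plaster block, 50 mm thick (its x) x 56 wide (y) x 120 tall (z), 0.27 to 0.53 kg, at the start standing on its foot; the point is its centre. z runs from the foot end (green band) to the notched end; -x out of the hollow face, +x out of the plain back: lying hollow up, x points down. The +-y side faces are plain, good to grip (56 mm).
- mould2_foot (a point): centre of the foot end face of handle mould 2, 60 mm from its centre along -z. The hollow is a grey-floored recess 38 wide, 81 long, 12 mm deep, with a terracotta C-shaped handle in it; between it and the notched end the rim is 24 mm high: push there to tip.
- mould3_center (a point): handle mould 3 (None if absent): white plaster block, 50 mm thick (its x) x 56 wide (y) x 120 tall (z), 0.27 to 0.53 kg, at the start standing on its foot; the point is its centre. z runs from the foot end (green band) to the notched end; -x out of the hollow face, +x out of the plain back: lying hollow up, x points down. The +-y side faces are plain, good to grip (56 mm).
- mould3_foot (a point): centre of the foot end face of handle mould 3, 60 mm from its centre along -z. The hollow is a grey-floored recess 38 wide, 81 long, 12 mm deep, with a terracotta C-shaped handle in it; between it and the notched end the rim is 24 mm high: push there to tip.
- batt_edge (a point): middle of the top front edge of the fixed terracotta kiln shelf: 15 mm thick, 270 mm along y, 160 mm deep along +x. This 15 mm high edge faces the robot (-x), the low stop: a mould stood on the bench, back to it, and pushed high falls onto its back on the shelf, foot overhanging about 15 mm. Room for three side by side, 88 mm apart. z up.
- bay1 (a point): centre of the floor of bay 1 of the loose wooden drying tray (0.9 kg), 8 mm above the bench. Three bays 90 mm apart along y (2 in the middle), each 76 mm wide (y), 151 mm long (x), between dark battens 14 wide and 10 mm high above the floor. Green rail, 12 mm high, at the -x (robot) end; dark lip, 10 mm, at the +x end. x runs from the green rail along the bay, z up.
- bay2 (a point): centre of the floor of bay 2 of the loose wooden drying tray (0.9 kg), 8 mm above the bench. Three bays 90 mm apart along y (2 in the middle), each 76 mm wide (y), 151 mm long (x), between dark battens 14 wide and 10 mm high above the floor. Green rail, 12 mm high, at the -x (robot) end; dark lip, 10 mm, at the +x end. x runs from the green rail along the bay, z up.
- bay3 (a point): centre of the floor of bay 3 of the loose wooden drying tray (0.9 kg), 8 mm above the bench. Three bays 90 mm apart along y (2 in the middle), each 76 mm wide (y), 151 mm long (x), between dark battens 14 wide and 10 mm high above the floor. Green rail, 12 mm high, at the -x (robot) end; dark lip, 10 mm, at the +x end. x runs from the green rail along the bay, z up.
- board: fixed wooden ware board on which the moulds stand at the start, 260 (x) x 270 (y) x 10 mm thick; origin in the centre of its underside, on the bench. It and the tray swap sides of the kiln shelf from start to start.
- dish1_center (a point): bystander: shallow white pigment dish with a green filling, 60 mm across, 16 mm tall, loose on the bench in front of the kiln shelf; its centre, half-way up
- dish2_center (a point): bystander: shallow white pigment dish with a terracotta filling, 60 mm across, 16 mm tall, loose on the bench in front of the kiln shelf; its centre, half-way up
- start (a joint): travel of the dryer's yellow start button, pressed straight down: 0 up, 0.008 m fully down, where its spring pushes back with 5 N; it counts as pressed beyond 0.005 m
- start_top (a point): middle of the top of the round yellow start button (36 mm across) in its grey housing, fixed on the bench before the tray, on the green rail's side

How it is judged:
On the way, in this order (a step that is already met when the one before it is completed fails the run):
1. all the moulds lie on their backs on the kiln shelf at the same time, hollow up (angle between each of mould1_center, mould2_center, mould3_center's own x axis and vertical above 2.95 rad and linear speed of each of mould1, mould2, mould3 below 0.03 m/s and x of mould1_center in the frame of batt_edge between -0.005 and 0.165 m and y of mould1_center in the frame of batt_edge between -0.15 and 0.15 m and height (world z) of mould1_center between 0.034 and 0.046 m and x of mould2_center in the frame of batt_edge between -0.005 and 0.165 m and y of mould2_center in the frame of batt_edge between -0.15 and 0.15 m and height (world z) of mould2_center between 0.034 and 0.046 m and x of mould3_center in the frame of batt_edge between -0.005 and 0.165 m and y of mould3_center in the frame of batt_edge between -0.15 and 0.15 m and height (world z) of mould3_center between 0.034 and 0.046 m), for 0.2 s.
2. all the moulds lie in the bays of the tray as they should at the end (angle between each of mould1_center, mould2_center, mould3_center's own x axis and vertical above 2.95 rad and linear speed of each of mould1, mould2, mould3 below 0.03 m/s and (horizontal distance between mould1_center and bay1 below 0.025 m or horizontal distance between mould1_center and bay2 below 0.025 m or horizontal distance between mould1_center and bay3 below 0.025 m) and angle between the z axis of each of mould1_center, mould2_center, mould3_center and the x axis of bay2, either way round below 0.2 rad and x of each of mould1_foot, mould2_foot, mould3_foot in the frame of bay2 below -0.03 m and height (world z) of mould1_center between 0.028 and 0.038 m and (horizontal distance between mould2_center and bay1 below 0.025 m or horizontal distance between mould2_center and bay2 below 0.025 m or horizontal distance between mould2_center and bay3 below 0.025 m) and height (world z) of mould2_center between 0.028 and 0.038 m and (horizontal distance between mould3_center and bay1 below 0.025 m or horizontal distance between mould3_center and bay2 below 0.025 m or horizontal distance between mould3_center and bay3 below 0.025 m) and height (world z) of mould3_center between 0.028 and 0.038 m), for 0.2 s.
3. the start button is pressed down (value of joint start above 0.005 m).
At the end, for the whole second after the job is handed in: every mould lies still in a bay of the tray, flat within 0.19 rad with the hollow up, its centre within 25 mm of the bay's centre, along the bay within 0.2 rad, foot end towards the green rail, resting on the bay's floor; the start button has been pressed after loading (all of step 2); the robot touches nothing.
It fails at once if pigment dish dish1 is pushed more than 60 mm from its place (distance of dish1_center from where it was at the start of the episode above 0.06 m).
It fails at once if pigment dish dish2 is pushed more than 60 mm from its place (distance of dish2_center from where it was at the start of the episode above 0.06 m).
Of mould1, mould2, mould3 only 2 to 3 are there at a start; the rules pass over those that are not, and their reading is None.
At some moment in a run one of tray may be knocked a few centimetres aside while the robot is not near it.
Once in a run the grip may slacken for a moment while it holds something.
It also fails if it takes over 210 s, if anything falls off the work surface, if the arm or the gripper's body presses on something with over 40 N, if the wrist force passes 120 N, or if a joint passes its speed limit or range.

## Robot

A 7-joint arm with a two-finger parallel gripper is mounted at the origin on the work surface. World frame = base frame: x ahead of the robot, y to its left, z up, the work surface at z = 0. Lengths are in m, angles in rad, forces in N, time in s.
With the tool pointing down it reaches from about 0.4 to 0.875 m from the base axis. Payload 19.3 kg.
Tool frame: the origin (TCP) lies at the very end of the fingers, on their centre line; the grasp point (between the pads) lies 19 mm behind it; z points along the fingers, y is the line along which they close (so a half turn about z gives the same grasp; the last joint's range is limited). The gripper opens to 85 mm and grips with 20 to 120 N. Pads are 22 mm wide; open, the fingers measure 114 mm over their backs; the gripper's body (76 mm by 85 mm) begins 54 mm behind the grasp point. The pads swing forward as they close: fully open they stand 13 mm farther back than shut.
Start: joints at [-1.318, 0.521, -0.036, 1.599, 0.021, 1.021, -0.113], TCP at [0.198, 0.593, 0.231] pointing down, gripper open.
Joint ranges: [-2.91, 2.91], [-0.3, 2.13], [-1.5, 1.42], [0.17, 2.43], [-1.26, 4.41], [0.16, 1.93], [-2.52, 2.52]. Speed limits (rad/s): [1.89, 1.89, 2.39, 2.39, 3.01, 3.01, 3.01].

## Interface

Orientations are given as [roll, pitch, yaw] about the fixed x, y, z axes, in that order (R = Rz(yaw) Ry(pitch) Rx(roll)).
In Python, from workcell import bot gives the robot as it stands.
- The arm moves only by the tool carry_out, never from a script. Its argument "rows" is a list that holds one entry, the list of rows, each a list of 4 numbers: the shift along the tool's x, y, z in m, then the turn about the tool's z in degrees. In form: [[[x, y, z, twist], ...]]. A call has 1 to 12 rows; each row is the pose to reach, as a shift and turn from the pose commanded when the call began, along the tool's axes at that moment; what a row does not reach only later rows make up. A row lasts 1/12 s, in which the tool goes at most 41.7 mm and 7.16 degrees, less where a joint would pass 70% of its speed; a pose out of reach is approached as far as the arm can. A call with a gripper value outside its range is refused whole. "grip" is the finger opening in m, from 0 to 0.0854, set as the call begins (left out, the last holds). The fingers move at their own pace and stop on an object; "grip_force" is the grip in N (left out, the last holds). Time passes only in rows, so rows that repeat a pose let the fingers close. It gives the time, the measured TCP pose, the force, the opening and the grip force at its end, in the units of the state.
- bot.observe(): the state, without advancing time (a new reading comes with each control period).
- bot.grab_frame(name): name is "side" or "top"; returns a dict with "pixels" (400x640x3 uint8, red, green, blue), "K" (3x3 intrinsics, pixels), "k1" (the pictures are not rectified: a ray, as slopes to the right and down, at radius r is drawn at 1 + k1 r^2 times it, then the intrinsics apply), "pose" (4x4, takes a point from camera to world coordinates). Camera axes: x right, y down, z forward; pixel columns grow to the right and rows downward; lengths in m; the calibration is good to about 2 mm. A picture is of the moment at which its call begins. There is no depth.
- bot.job_done(): hands the job in; it is judged then, once.
Trained networks look in a picture, given as the dict that the camera call returned (one of the last four; its "shot" number tells which), for a name from the list of things; names that differ only in an ending like _2 or _b are one class to them, and where a whole thing is asked for, a point or a joint stands for the part that bears it (a point fixed in the world has none). Each returns a list of dicts, best first, with "conf" (0 to 1); they miss things now and then, are a little off and sometimes report something else, mostly with a low value. They report only what shows in the picture. A call takes as long as a camera call.
- bot.look_for(picture, label): "position" ([column, row] in pixels, amid what is visible of it).
- bot.regions_of(picture, label): "region" (400x640 bool, what is visible of it) and "position" ([column, row] in pixels, amid what is visible of it).
- bot.spot_point(picture, label): "position" ([column, row] in pixels: a listed point, or the origin of a listed thing).
The state is a dict: "clock": time; "qpos": joint angles; "qd": joint speeds; "joint_efforts": joint torques, N m; "position": TCP position; "tool_rot": TCP orientation; "force": force on the tool from outside, world axes, zero at the start; "moment": the same for the moment, N m; "grip_width": finger opening in m; "finger_force": force on a finger pad.
Only numpy, scipy, OpenCV 4.12 (cv2) and the standard library are available. Lean on these libraries where they do the work, as an engineer would, in place of code of your own. Each camera call takes 0.05 s, during which the arm holds its last target. There are 200 camera calls.

## Working session

There is one attempt and no reset: what is moved stays moved. The work goes in short steps, Python scripts to look and compute and a tool call to move; the robot and the scene stay as the last step left them, time stands still between calls to the robot, and variables do not carry over. Pictures are saved under pics/ and viewed, at most 14 in all, crops included, and the job is handed in when it is done.

Besides the shell and the picture viewer there is one more tool, called after "Call:" by a JSON object that holds its "fn" and its "kwargs", one argument or row to a line. carry_out: Moves the arm, as the interface text tells. Its arguments: {"type":"object","properties":{"rows":{"type":"array","items":{"type":"array","items":{"type":"array","items":{"type":"number"}}}},"grip":{"type":"number"},"grip_force":{"type":"number"}},"required":["rows"]}

```bash
ls; mkdir -p pics
cat > h.py <<'E'
import numpy as np, cv2, json
from workcell import bot
def ray(f,px):
    K=np.array(f["K"]);x=(px[0]-K[0,2])/K[0,0];y=(px[1]-K[1,2])/K[1,1]
    k=f["k1"];rd=np.hypot(x,y);r=rd
    for _ in range(20): r=rd/(1+k*r*r)
    s=r/rd if rd>0 else 1
    P=np.array(f["pose"]);d=P[:3,:3]@np.array([x*s,y*s,1.]);return P[:3,3],d
def at_z(f,px,z):
    o,d=ray(f,px);return o+d*(z-o[2])/d[2]
def proj(f,p):
    P=np.array(f["pose"]);c=P[:3,:3].T@(np.array(p)-P[:3,3]);a=c[:2]/c[2]
    a=a*(1+f["k1"]*(a@a));K=np.array(f["K"]);return a*[K[0,0],K[1,1]]+K[:2,2]
def tri(f1,p1,f2,p2):
    o1,d1=ray(f1,p1);o2,d2=ray(f2,p2);d1/=np.linalg.norm(d1);d2/=np.linalg.norm(d2)
    t=np.linalg.lstsq(np.c_[d1,-d2],o2-o1,rcond=None)[0]
    a=o1+t[0]*d1;b=o2+t[1]*d2;return (a+b)/2,np.linalg.norm(a-b)
def save(f,n): cv2.imwrite(f"pics/{n}.png",cv2.cvtColor(f["pixels"],cv2.COLOR_RGB2BGR))
E
python3 - <<'E'
from h import *
np.set_printoptions(precision=3,suppress=True)
s=bot.observe();print(s["clock"],s["position"],s["tool_rot"],s["force"])
fs={n:bot.grab_frame(n) for n in("top","side")}
for n,f in fs.items():
    save(f,n+"0");print(n,np.array(f["pose"]).tolist(),f["k1"])
    for l in ["mould1_center","mould1_foot","batt_edge","bay1","bay2","bay3","board","dish1_center","dish2_center","start_top"]:
        print(n,l,[(np.round(d["position"],1).tolist(),round(d["conf"],2)) for d in bot.spot_point(f,l)][:6])
E
```

```text
pics
0.0 [0.198 0.592 0.231] [-3.14   0.     2.819] [ 0.087 -0.179  0.156]
top [[0.0013408592110064322, -0.9876685396276074, 0.156553690235795, 0.323598412031366], [-0.9998307969323014, -0.004196258506153686, -0.017910022899716126, 0.013566975015818937], [0.018346105916381375, -0.15650318605197316, -0.987507049672703, 1.1271800766353453], [0.0, 0.0, 0.0, 1.0]] 0.025106761387201398
top mould1_center []
top mould1_foot []
top batt_edge [([313.7, 171.1], 0.96)]
top bay1 [([433.7, 182.2], 0.87), ([467.1, 182.6], 0.69), ([404.1, 183.6], 0.69), ([156.6, 210.0], 0.16)]
top bay2 [([433.7, 182.2], 0.87), ([467.1, 182.6], 0.69), ([404.1, 183.6], 0.69), ([156.6, 210.0], 0.16)]
top bay3 [([433.7, 182.2], 0.87), ([467.1, 182.6], 0.69), ([404.1, 183.6], 0.69), ([156.6, 210.0], 0.16)]
top board [([191.5, 185.6], 0.69)]
top dish1_center [([275.6, 223.0], 0.72)]
top dish2_center [([373.2, 222.5], 0.66)]
top start_top [([440.3, 237.8], 0.48)]
side [[0.9547284502867704, -0.2304098236534106, 0.18816189671935765, 0.27215565244761714], [-0.29718887712270825, -0.7108421729208437, 0.6374811185531045, -0.6503315555109177], [-0.013128500583304182, -0.6645409832065873, -0.7471364829207958, 0.8312315126879875], [0.0, 0.0, 0.0, 1.0]] -0.07888303108823368
side mould1_center []
side mould1_foot []
side batt_edge [([349.5, 198.7], 0.61)]
side bay1 [([389.1, 302.1], 0.97), ([374.0, 272.2], 0.8), ([410.0, 336.7], 0.56)]
side bay2 [([389.1, 302.1], 0.97), ([374.0, 272.2], 0.8), ([410.0, 336.7], 0.56)]
side bay3 [([389.1, 302.1], 0.97), ([374.0, 272.2], 0.8), ([410.0, 336.7], 0.56)]
side board [([309.3, 133.2], 0.94)]
side dish1_center [([299.9, 181.2], 0.48)]
side dish2_center [([325.8, 257.0], 0.65)]
side start_top [([331.9, 324.6], 0.67), ([377.6, 273.1], 0.42)]
```

View pics/top0.png

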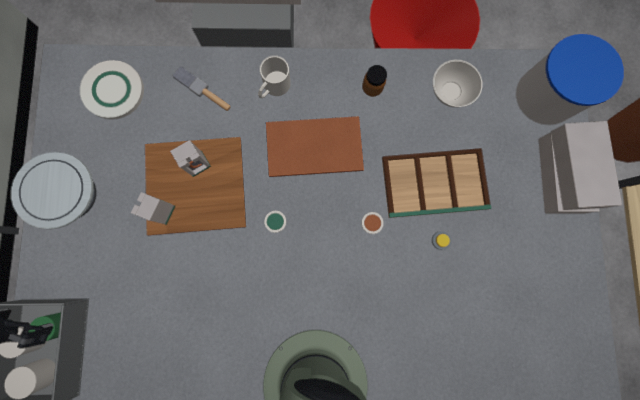

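View pics/side0.png

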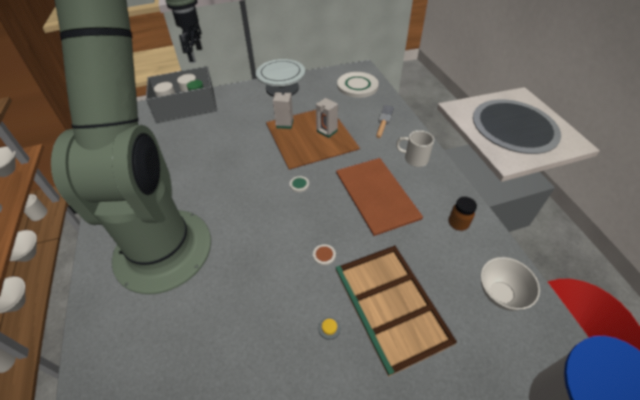

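The top view shows two moulds on the board, with top ends near (188,155) and (150,207). The shelf front edge is at (314,175), the tray at about (435,183), the button at (442,241), and the dishes at (275,222) and (373,223). The side view agrees, with the moulds at about (327,117) and (284,110). I'll zoom in on the moulds.

Run:
```python
from h import *
np.set_printoptions(precision=3,suppress=True)
fs={n:bot.grab_frame(n) for n in("top","side")}
t=fs["top"];s=fs["side"]
for n,f in fs.items():
    for l in ["mould1_center","mould1_foot"]:
        print(n,l,"look",[(np.round(d["position"],1).tolist(),round(d["conf"],2)) for d in bot.look_for(f,l)][:5],
         "spot",[(np.round(d["position"],1).tolist(),round(d["conf"],2)) for d in bot.spot_point(f,l)][:5])
    print([(np.round(d["position"],1).tolist(),round(d["conf"],2),int(d["region"].sum())) for d in bot.regions_of(f,"mould1_center")])
a=cv2.resize(t["pixels"][125:245,125:255],None,fx=4,fy=4,interpolation=cv2.INTER_CUBIC)[:480]
b=cv2.resize(s["pixels"][80:180,260:365],None,fx=4.8,fy=4.8,interpolation=cv2.INTER_CUBIC)[:480]
b=cv2.resize(s["pixels"][80:150,265:350],None,fx=3,fy=3,interpolation=cv2.INTER_CUBIC)
c=np.zeros((480,520+255,3),np.uint8);c[:,:520]=a;c[:210,520:]=b
save({"pixels":c},"crop0")
for l,p,q,z in [("edge",(313.7,171.1),(349.5,198.7),.015),("bayA",(404.1,183.6),(374,272.2),.008),("bayB",(433.7,182.2),(389.1,302.1),.008),("bayC",(467.1,182.6),(410,336.7),.008),("dish1",(275.6,223),(299.9,181.2),.008),("dish2",(373.2,222.5),(325.8,257),.008),("start",(440.3,237.8),(331.9,324.6),.03),("board",(191.5,185.6),(309.3,133.2),0)]:
    print(l,*tri(t,p,s,q),"top",at_z(t,p,z),"side",at_z(s,q,z))
# tray/shelf corners
for p in [(267,176),(363,172),(360,118),(266,123)]: print("shelf",at_z(t,p,.015))
for p in [(389,216),(490,209)]: print("rail",at_z(t,p,.02))
for p in [(145,139),(242,139),(245,229),(148,234)]: print("board",at_z(t,p,.01))
```

```text
top mould1_center look [([310.4, 145.5], 0.32)] spot []
top mould1_foot look [([438.0, 183.4], 0.31), ([273.6, 222.8], 0.23)] spot []
[([191.7, 156.6], 0.74, 833)]
side mould1_center look [] spot []
side mould1_foot look [([391.3, 309.6], 0.38)] spot [([349.4, 196.8], 0.62)]
[([300.2, 183.2], 0.62, 218)]
edge [0.558 0.005 0.015] 0.012937168247691255 top [0.564 0.004 0.015] side [0.551 0.005 0.015]
bayA [ 0.527 -0.249  0.019] 0.005000979703550228 top [ 0.531 -0.252  0.008] side [ 0.527 -0.243  0.008]
bayB [ 0.532 -0.333  0.014] 0.005487212093217249 top [ 0.535 -0.336  0.008] side [ 0.531 -0.331  0.008]
bayC [ 0.535 -0.427  0.02 ] 0.005181388327804468 top [ 0.535 -0.431  0.008] side [ 0.542 -0.424  0.008]
dish1 [0.421 0.107 0.03 ] 0.009402481687952236 top [0.418 0.11  0.008] side [0.43  0.128 0.008]
dish2 [ 0.422 -0.162  0.008] 0.0029447608921593558 top [ 0.42  -0.162  0.008] side [ 0.423 -0.162  0.008]
start [ 0.379 -0.345  0.017] 0.0017555394871745344 top [ 0.378 -0.34   0.03 ] side [ 0.378 -0.35   0.03 ]
board [0.522 0.345 0.011] 0.0011205031010277913 top [0.524 0.348 0.   ] side [0.526 0.359 0.   ]
shelf [0.55  0.135 0.015]
shelf [ 0.563 -0.135  0.015]
shelf [ 0.721 -0.129  0.015]
shelf [0.704 0.141 0.015]
rail [ 0.438 -0.204  0.02 ]
rail [ 0.458 -0.485  0.02 ]
board [0.655 0.482 0.01 ]
board [0.658 0.209 0.01 ]
board [0.401 0.193 0.01 ]
board [0.387 0.456 0.01 ]
```

View pics/crop0.png

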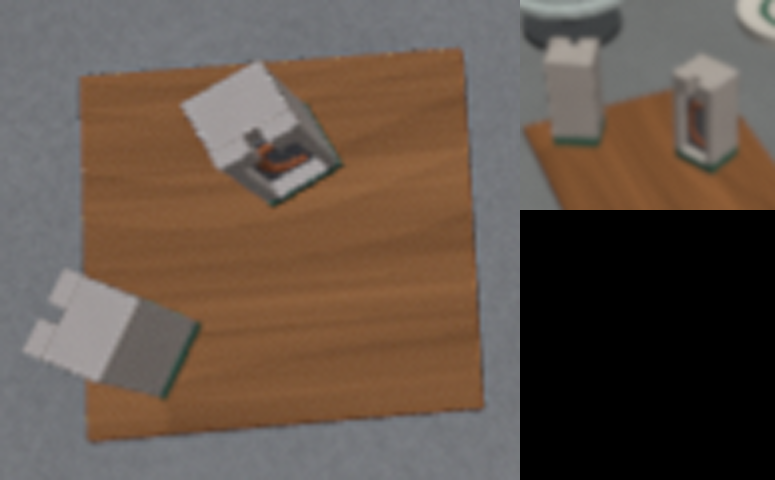

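Mould A stands at the crop's upper middle, with its hollow facing the lower right. Mould B is at the lower left, with its notch and hollow facing left and its back to the right. I'll fit both poses from the corners.

Run:
```python
from h import *
from scipy.optimize import least_squares
np.set_printoptions(precision=3,suppress=True)
t=bot.grab_frame("top")
c=lambda u,v:(125+u/4-.375,125+v/4-.375)
# local corners: x(-.025 front,+.025 back), y ±.028 (view from above, y is left of x)
M={"A":[((.025,-.028,.13),(181,104)),((.025,.028,.13),(262,60)),((-.025,.028,.13),(305,120)),((-.025,-.028,.13),(225,170)),((-.025,.028,.01),(340,165)),((-.025,-.028,.01),(275,205))],
"B":[((-.025,-.028,.13),(68,268)),((.025,-.028,.13),(135,298)),((.025,.028,.13),(100,380)),((-.025,.028,.13),(25,352)),((.025,-.028,.01),(200,323)),((.025,.028,.01),(163,397))]}
for n,L in M.items():
  best=None
  for sg in (1,-1):
   for y0 in np.arange(-3,3,.7):
    def r(p):
      cc,ss=np.cos(p[2]),np.sin(p[2])
      return np.concatenate([proj(t,(p[0]+cc*a-ss*sg*b,p[1]+ss*a+cc*sg*b,z))-c(*uv) for (a,b,z),uv in L])
    s=least_squares(r,[.55,.4,y0])
    if best is None or s.cost<best[0]: best=(s.cost,sg,s.x,r(s.x))
  print(n,best[0],best[1],best[2],np.degrees(best[2][2]),np.abs(best[3]).max())
```

```text
A 3.0126752945342354 -1 [0.585 0.33  0.577] 33.05212583222797 1.6258667036306065
B 1.8549795692229059 -1 [ 0.45   0.421 -1.959] -112.23950799181284 0.9775741411046681
```

```bash
cat >> h.py <<'E'
from scipy.spatial.transform import Rotation as Ro
def goto(*targets):
    s=bot.observe();p=np.array(s["position"]);e=s["tool_rot"];R=Ro.from_euler("xyz",e).as_matrix()
    y0=np.degrees(e[2]);print("now",round(s["clock"],2),np.round(p,4),"yaw",round(y0,1),"q",np.round(s["qpos"],2),"F",np.round(s["force"],1),"w",round(s["grip_width"],4))
    for x,y,z,yaw in targets:
        d=R.T@(np.array([x,y,z])-p);tw=-(yaw-y0);tw=(tw+180)%360-180
        print((x,y,z,yaw),"->",np.round(d,4).tolist(),round(tw,1),"rows>=",int(np.ceil(max(np.linalg.norm(d)/.0417,abs(tw)/7.16))))
E
python3 -c "
from h import *
goto((.585,.33,.2,213),(.585,.33,.08,213))"
```

```text
now 1.75 [0.1983 0.5927 0.2313] yaw 161.5 q [-1.32  0.52 -0.04  1.6   0.02  1.02 -0.11] F [-0.3 -0.9 -0.3] w 0.0856
(0.585, 0.33, 0.2, 213) -> [-0.4501, -0.1265, 0.0313] -51.5 rows>= 12
(0.585, 0.33, 0.08, 213) -> [-0.4501, -0.1264, 0.1513] -51.5 rows>= 12
```

Call:
{"fn": "carry_out", "kwargs": {
  "rows": [
    [[-0.15,-0.042,0,-20],[-0.3,-0.084,0,-40],[-0.45,-0.126,0.02,-51.5],[-0.45,-0.126,0.03,-51.5],[-0.45,-0.126,0.03,-51.5],[-0.45,-0.126,0.03,-51.5],[-0.45,-0.126,0.03,-51.5],[-0.45,-0.126,0.03,-51.5],[-0.45,-0.126,0.03,-51.5],[-0.45,-0.126,0.03,-51.5],[-0.45,-0.126,0.03,-51.5],[-0.45,-0.126,0.03,-51.5]]
  ],
  "grip": 0.085,
  "grip_force": 60
}}

```text
clock: 2.75
position: [0.5895, 0.3253, 0.2006]
tool_rot: [-3.139, -0.0, -2.571]
force: [-0.5, -0.7, 0.2]
grip_width: 0.0851
finger_force: 0.0
```

```bash
python3 -c "
from h import *
goto((.585,.33,.2,213),(.585,.33,.08,213))
f=bot.grab_frame('side');g=bot.grab_frame('top')
c=np.zeros((400,760,3),np.uint8);c[:,:400]=cv2.resize(f['pixels'][70:170,260:360],None,fx=4,fy=4);c[:360,400:]=cv2.resize(g['pixels'][120:240,130:250],None,fx=3,fy=3);save({'pixels':c},'a1')"
```

```text
now 2.75 [0.5895 0.3253 0.2006] yaw -147.3 q [-0.49  0.63 -0.17  1.48  0.12  1.03  1.45] F [-0.5 -0.7  0.2] w 0.0851
(0.585, 0.33, 0.2, 213) -> [0.0012, 0.0063, 0.0006] -0.3 rows>= 1
(0.585, 0.33, 0.08, 213) -> [0.0012, 0.0066, 0.1206] -0.3 rows>= 3
```

View pics/a1.png

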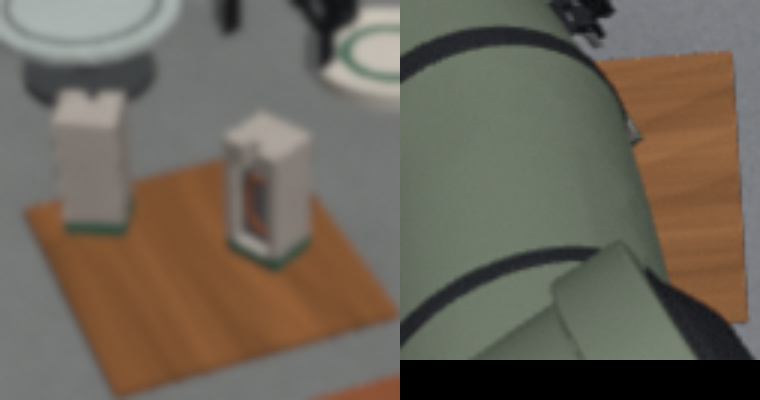

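The gripper shows at about side (340,75) and top (195,128). I'll check that against the projection of the TCP and of the fitted moulds.

```bash
python3 -c "
from h import *
f=bot.grab_frame('side');g=bot.grab_frame('top')
s=bot.observe();print(proj(f,s['position']),proj(g,s['position']))
for n,x,y,a in (('A',.585,.33,33),('B',.45,.421,-112)):
  c,sn=np.cos(np.radians(a)),np.sin(np.radians(a))
  for z in(.01,.13):
    print(n,z,[np.round((proj(f,(x+c*u-sn*v,y+sn*u+c*v,z))-[260,70])*4).tolist() for u,v in((-.025,-.028),(-.025,.028),(.025,.028),(.025,-.028))])
"
```

```text
[326.79323659  85.77420868] [175.62653944 144.95888675]
A 0.01 [[275.0, 277.0], [226.0, 252.0], [262.0, 225.0], [310.0, 249.0]]
A 0.13 [[275.0, 164.0], [223.0, 139.0], [261.0, 113.0], [312.0, 136.0]]
B 0.01 [[73.0, 203.0], [132.0, 205.0], [125.0, 239.0], [64.0, 236.0]]
B 0.13 [[60.0, 92.0], [123.0, 94.0], [114.0, 126.0], [50.0, 124.0]]
```

Call:
{"fn": "carry_out", "kwargs": {
  "rows": [
    [[0.001,0.006,0.03,0],[0.001,0.006,0.06,0],[0.001,0.006,0.09,0],[0.001,0.006,0.12,0],[0.001,0.006,0.12,0],[0.001,0.006,0.12,0]]
  ]
}}

```text
clock: 3.45
position: [0.5796, 0.3358, 0.081]
tool_rot: [3.141, -0.002, -2.564]
force: [0.5, -0.0, 0.5]
grip_width: 0.0848
finger_force: 0.0
```

Call:
{"fn": "carry_out", "kwargs": {
  "rows": [
    [[0,0,0,0],[0,0,0,0],[0,0,0,0],[0,0,0,0],[0,0,0,0],[0,0,0,0],[0,0,0,0],[0,0,0,0]]
  ],
  "grip": 0.04,
  "grip_force": 60
}}

```text
clock: 4.12
position: [0.5823, 0.3352, 0.0838]
tool_rot: [-3.141, 0.004, -2.566]
force: [0.2, -2.9, 9.9]
grip_width: 0.0561
finger_force: 61.5
```

```bash
python3 -c "
from h import *
f=bot.grab_frame('side');save({'pixels':cv2.resize(f['pixels'][60:180,250:410],None,fx=4,fy=4)},'a2')
goto((.585,.33,.13,213))"
```

```text
now 4.17 [0.5823 0.3352 0.0838] yaw -147.0 q [-0.51  0.76 -0.16  1.57  0.15  0.82  1.41] F [ 0.9 -2.4  8.9] w 0.0557
(0.585, 0.33, 0.13, 213) -> [0.0004, -0.0058, -0.0462] -0.0 rows>= 2
```

View pics/a2.png

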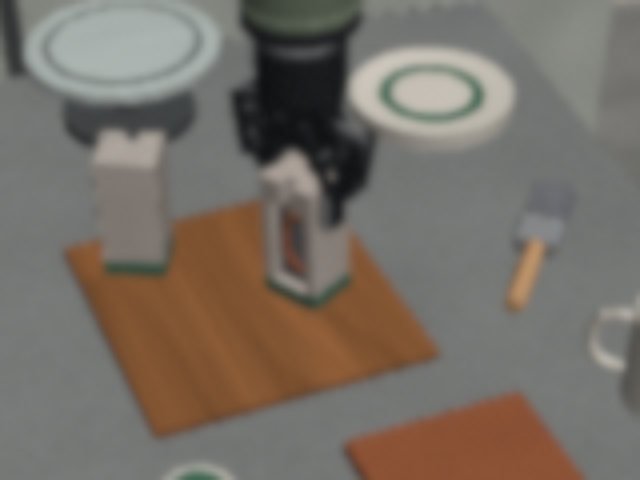

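Mould A is held: the fingers sit on its side faces near the top and the width reads 56 mm. Next I'll lift it and carry it to the shelf.

Call:
{"fn": "carry_out", "kwargs": {
  "rows": [
    [[0,0,-0.012,0],[0,0,-0.024,0],[0,0,-0.036,0],[0,0,-0.036,0]]
  ]
}}

```text
clock: 4.5
position: [0.5822, 0.3359, 0.1211]
tool_rot: [3.142, 0.004, -2.566]
force: [0.4, -0.1, -2.7]
grip_width: 0.0557
finger_force: 63.9
```

```bash
python3 -c "
from h import *
goto((.515,-.065,.12,182.75),(.515,-.065,.08,182.75))"
```

```text
now 4.5 [0.5822 0.3359 0.1211] yaw -147.0 q [-0.51  0.72 -0.17  1.55  0.14  0.88  1.42] F [ 0.4 -0.1 -2.7] w 0.0557
(0.515, -0.065, 0.12, 182.75) -> [0.2747, -0.2996, -0.0002] 30.3 rows>= 10
(0.515, -0.065, 0.08, 182.75) -> [0.2749, -0.2996, 0.0398] 30.3 rows>= 10
```

Call:
{"fn": "carry_out", "kwargs": {
  "rows": [
    [[0.01,-0.011,0,1],[0.03,-0.033,0,4],[0.055,-0.06,0,7],[0.083,-0.09,0,10],[0.11,-0.12,0,13],[0.137,-0.15,0,16],[0.165,-0.18,0,19],[0.192,-0.21,0,22],[0.22,-0.24,0,25],[0.245,-0.267,0,28],[0.265,-0.29,0,30],[0.275,-0.3,0,30.3]]
  ]
}}

```text
clock: 5.5
position: [0.5129, -0.0709, 0.1178]
tool_rot: [-3.14, 0.0, -3.101]
force: [1.1, -0.8, -3.1]
grip_width: 0.0559
finger_force: 63.9
```

```bash
python3 -c "
from h import *
f=bot.grab_frame('side');save({'pixels':cv2.resize(f['pixels'][120:280,240:440],None,fx=3,fy=3)},'a3')
goto((.515,-.065,.12,182.75),(.515,-.065,.077,182.75))"
```

```text
now 5.55 [ 0.5126 -0.072   0.1177] yaw -177.7 q [ 0.05  0.51 -0.04  1.98  0.04  0.65  1.6 ] F [-0.3 -4.7 -3.4] w 0.0562
(0.515, -0.065, 0.12, 182.75) -> [-0.0027, 0.0069, -0.0023] -0.4 rows>= 1
(0.515, -0.065, 0.077, 182.75) -> [-0.0027, 0.007, 0.0407] -0.4 rows>= 1
```

View pics/a3.png

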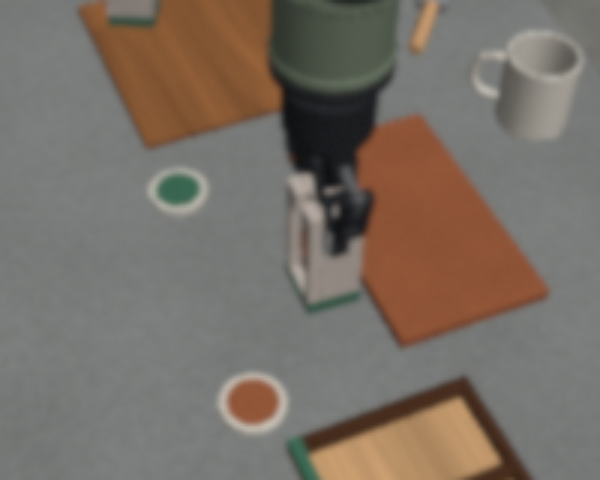

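The mould is held above the bench just in front of the shelf, at crop (325,260), hollow to the robot.

Call:
{"fn": "carry_out", "kwargs": {
  "rows": [
    [[-0.001,0.004,0.01,-0.4],[-0.0027,0.007,0.02,-0.4],[-0.0027,0.007,0.03,-0.4],[-0.0027,0.007,0.038,-0.4],[-0.0027,0.007,0.04,-0.4],[-0.007,0.007,0.041,-0.4],[-0.011,0.007,0.041,-0.4],[-0.011,0.007,0.041,-0.4]]
  ]
}}

```text
clock: 6.22
position: [0.5257, -0.0588, 0.0766]
tool_rot: [-3.142, 0.001, -3.087]
force: [0.2, -0.7, -3.0]
grip_width: 0.0558
finger_force: 63.9
```

```bash
python3 -c "
from h import *
goto((.535,-.065,.077,182.75))"
```

```text
now 6.22 [ 0.5257 -0.0588  0.0766] yaw -176.9 q [ 0.03  0.6  -0.04  1.97  0.05  0.57  1.58] F [ 0.2 -0.7 -3. ] w 0.0558
(0.535, -0.065, 0.077, 182.75) -> [-0.009, -0.0067, -0.0004] 0.4 rows>= 1
```

Call:
{"fn": "carry_out", "kwargs": {
  "rows": [
    [[-0.003,0,0.001,0],[-0.005,0,0.001,0],[-0.007,0,0.001,0],[-0.009,0,0.001,0],[-0.009,0,0.001,0]]
  ]
}}

```text
clock: 6.63
position: [0.5338, -0.0584, 0.0754]
tool_rot: [-3.142, 0.001, -3.087]
force: [-0.5, 0.2, -4.0]
grip_width: 0.0556
finger_force: 63.9
```

Call:
{"fn": "carry_out", "kwargs": {
  "rows": [
    [[-0.002,0,0,0],[-0.004,0,0,0],[-0.006,0,0,0],[-0.006,0,0,0]]
  ]
}}

```text
clock: 6.97
position: [0.5392, -0.0582, 0.0752]
tool_rot: [-3.142, -0.001, -3.087]
force: [-2.9, -0.2, -1.8]
grip_width: 0.0558
finger_force: 63.5
```

The force reads -2.9 N, so the back touches the edge. I'll set it down and release.

Call:
{"fn": "carry_out", "kwargs": {
  "rows": [
    [[-0.001,0,0.001,0],[-0.001,0,0.002,0],[-0.001,0,0.002,0]]
  ]
}}

```text
clock: 7.22
position: [0.54, -0.0587, 0.0735]
tool_rot: [-3.141, -0.001, -3.088]
force: [-5.3, -3.5, 5.9]
grip_width: 0.0555
finger_force: 61.2
```

Call:
{"fn": "carry_out", "kwargs": {
  "rows": [
    [[0,0,0,0],[0,0,0,0],[0,0,0,0],[0,0,0,0],[0,0,0,0],[0,0,-0.02,0],[0,0,-0.05,0],[0,0,-0.08,0],[0,0,-0.08,0]]
  ],
  "grip": 0.085
}}

```text
clock: 7.97
position: [0.5427, -0.0582, 0.1582]
tool_rot: [-3.141, 0.007, -3.088]
force: [1.5, -0.9, 0.9]
grip_width: 0.0852
finger_force: 0.0
```

```bash
python3 -c "
from h import *
f=bot.grab_frame('side');save({'pixels':cv2.resize(f['pixels'][120:280,240:440],None,fx=3,fy=3)},'a4')
goto((.46,-.058,.15,182.75),(.46,-.058,.1,182.75))"
```

```text
now 8.02 [ 0.5419 -0.0581  0.156 ] yaw -176.9 q [ 0.03  0.49 -0.05  1.89  0.03  0.76  1.59] F [-0.1  0.9 -0.7] w 0.0852
(0.46, -0.058, 0.15, 182.75) -> [0.0818, 0.0046, 0.0056] 0.3 rows>= 2
(0.46, -0.058, 0.1, 182.75) -> [0.082, 0.0046, 0.0556] 0.3 rows>= 3
```

View pics/a4.png

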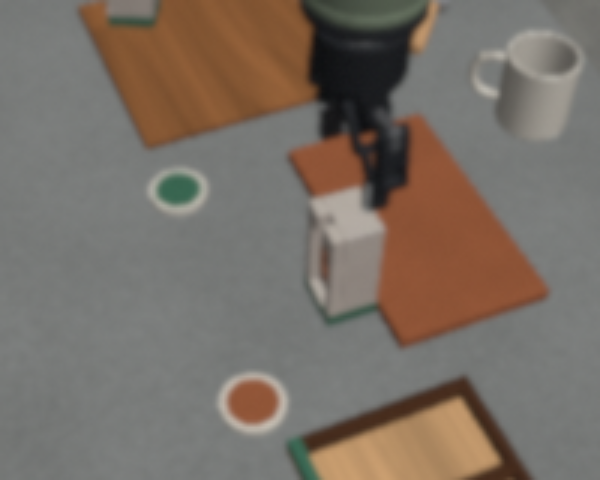

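The mould stands upright against the edge at crop (345,260). Next I'll close the fingers in front of it and push high.

Call:
{"fn": "carry_out", "kwargs": {
  "rows": [
    [[0.025,0,0,0],[0.05,0,0,0],[0.075,0,0,0],[0.075,0,0,0],[0.075,0,0.02,0],[0.075,0,0.04,0],[0.075,0,0.046,0],[0.075,0,0.046,0]]
  ],
  "grip": 0
}}

```text
clock: 8.68
position: [0.4646, -0.062, 0.1058]
tool_rot: [3.141, -0.003, -3.087]
force: [0.2, 0.5, 0.5]
grip_width: 0.0
finger_force: 0.0
```

Call:
{"fn": "carry_out", "kwargs": {
  "rows": [
    [[-0.01,0,0,0],[-0.02,0,0,0],[-0.028,0,0,0],[-0.036,0,0,0],[-0.044,0,-0.001,0],[-0.052,0,-0.002,0],[-0.06,0,-0.004,0],[-0.068,0,-0.006,0],[-0.076,0,-0.008,0],[-0.084,0,-0.008,0],[-0.092,0,-0.008,0],[-0.092,0,-0.008,0]]
  ]
}}

```text
clock: 9.68
position: [0.5589, -0.0569, 0.1153]
tool_rot: [3.142, 0.001, -3.087]
force: [-0.6, -0.6, 0.0]
grip_width: 0.0001
finger_force: 0.0
```

```bash
python3 -c "
from h import *
f=bot.grab_frame('side');save({'pixels':cv2.resize(f['pixels'][120:280,240:440],None,fx=3,fy=3)},'a5')
goto((.46,-.058,.15,182.75))"
```

```text
now 9.73 [ 0.5579 -0.057   0.1151] yaw -176.9 q [ 0.03  0.57 -0.04  1.87  0.04  0.7   1.59] F [ 0.2 -0.7 -0.5] w 0.0001
(0.46, -0.058, 0.15, 182.75) -> [0.0978, 0.0043, -0.0349] 0.4 rows>= 3
```

View pics/a5.png

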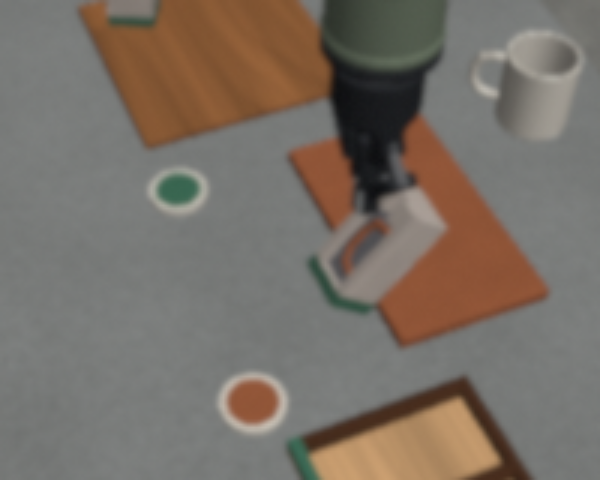

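The mould is tilted about 35° and falling. I'll follow through a little, then retract and raise towards mould B.

Call:
{"fn": "carry_out", "kwargs": {
  "rows": [
    [[-0.01,0,0,0],[-0.02,0,0,0],[-0.028,0,0,0],[-0.028,0,0,0],[-0.028,0,-0.03,0],[-0.028,0,-0.06,0],[-0.028,0,-0.09,0],[-0.028,0,-0.09,0]]
  ],
  "grip": 0.085
}}

```text
clock: 10.4
position: [0.5869, -0.0559, 0.2105]
tool_rot: [-3.141, 0.007, -3.088]
force: [0.4, -0.6, 0.5]
grip_width: 0.0851
finger_force: 0.0
```

```bash
python3 -c "
from h import *
f=bot.grab_frame('side');save({'pixels':cv2.resize(f['pixels'][60:260,240:440],None,fx=3,fy=3)},'a6')
goto((.45,.424,.2,68),(.45,.424,.08,68))"
```

```text
now 10.45 [ 0.5861 -0.0558  0.208 ] yaw -176.9 q [ 0.02  0.49 -0.04  1.73  0.02  0.92  1.6 ] F [-0.3  0.1 -1.9] w 0.0852
(0.45, 0.424, 0.2, 68) -> [0.1101, 0.4864, 0.0073] 115.1 rows>= 17
(0.45, 0.424, 0.08, 68) -> [0.1106, 0.4865, 0.1273] 115.1 rows>= 17
```

View pics/a6.png

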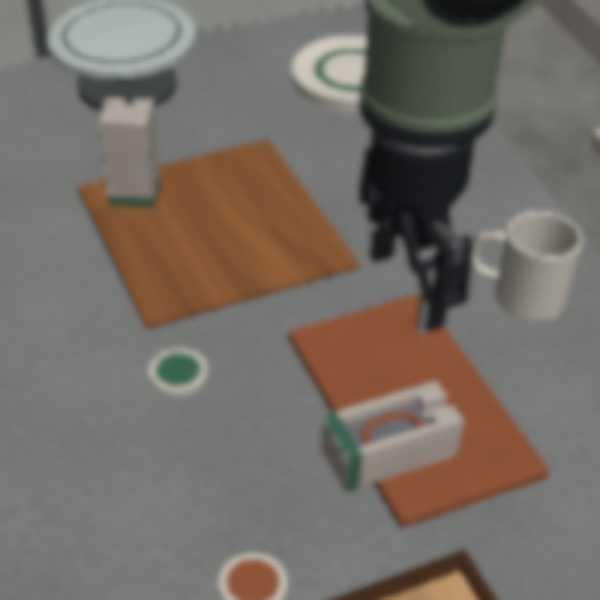

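Mould A lies on its back on the shelf, hollow up, at about crop (395,435), foot to the robot. On to mould B.

Call:
{"fn": "carry_out", "kwargs": {
  "rows": [
    [[0.01,0.04,0,7],[0.02,0.08,0,14],[0.03,0.12,0,21],[0.04,0.16,0,28],[0.05,0.2,0,35],[0.06,0.24,0,42],[0.065,0.28,0,49],[0.075,0.32,0,56],[0.08,0.36,0,63],[0.09,0.4,0,70],[0.1,0.44,0,77],[0.105,0.47,0,84]]
  ]
}}

```text
clock: 11.45
position: [0.4545, 0.4048, 0.2043]
tool_rot: [-3.14, 0.001, 1.76]
force: [0.8, -0.1, 0.3]
grip_width: 0.0849
finger_force: 0.0
```

```bash
python3 -c "
from h import *
goto((.45,.424,.2,68),(.45,.424,.08,68))"
```

```text
now 11.45 [0.4545 0.4048 0.2043] yaw 100.8 q [-0.98  0.54  0.23  1.68 -0.14  0.94 -0.51] F [ 0.8 -0.1  0.3] w 0.0849
(0.45, 0.424, 0.2, 68) -> [0.0197, -0.0008, 0.0043] 32.8 rows>= 5
(0.45, 0.424, 0.08, 68) -> [0.0198, -0.0007, 0.1243] 32.8 rows>= 5
```

Call:
{"fn": "carry_out", "kwargs": {
  "rows": [
    [[0.01,0,0,7],[0.02,-0.001,0,14],[0.02,-0.001,0,21],[0.02,-0.001,0,28],[0.02,-0.001,0,32.8],[0.02,-0.001,0.02,32.8],[0.02,-0.001,0.05,32.8],[0.02,-0.001,0.08,32.8],[0.02,-0.001,0.105,32.8],[0.02,-0.001,0.12,32.8],[0.02,-0.001,0.122,32.8],[0.02,-0.001,0.122,32.8]]
  ]
}}

```text
clock: 12.45
position: [0.4507, 0.422, 0.0822]
tool_rot: [-3.141, 0.003, 1.193]
force: [0.1, 0.4, 0.9]
grip_width: 0.085
finger_force: 0.0
```

Call:
{"fn": "carry_out", "kwargs": {
  "rows": [
    [[0,0,0,0],[0,0,0,0],[0,0,0,0],[0,0,0,0],[0,0,0,0],[0,0,0,0],[0,0,0,0],[0,0,-0.012,0],[0,0,-0.024,0],[0,0,-0.036,0],[0,0,-0.036,0],[0,0,-0.036,0]]
  ],
  "grip": 0.04,
  "grip_force": 60
}}

```text
clock: 13.45
position: [0.4515, 0.4235, 0.1205]
tool_rot: [3.141, -0.002, 1.194]
force: [-0.1, -0.9, -3.3]
grip_width: 0.0557
finger_force: 64.3
```

```bash
python3 -c "
from h import *
f=bot.grab_frame('side');save({'pixels':cv2.resize(f['pixels'][60:200,240:400],None,fx=3,fy=3)},'b1')
goto((.500,.067,.12,182.75))"
```

```text
now 13.5 [0.4512 0.4232 0.1197] yaw 68.4 q [-1.07  0.67  0.33  1.72 -0.29  0.79 -0.98] F [-0.4 -0.4 -2.9] w 0.0553
(0.5, 0.067, 0.12, 182.75) -> [-0.3132, 0.1766, -0.0005] -114.4 rows>= 16
```

View pics/b1.png

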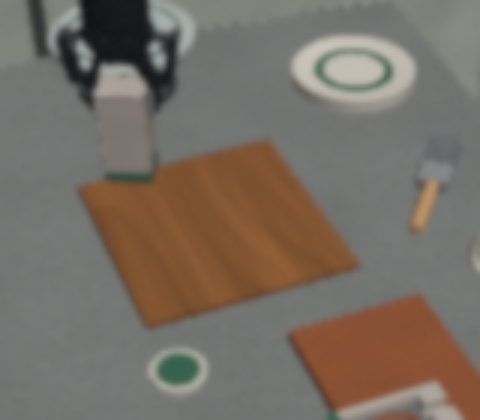

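Mould B is held squarely. Next I'll turn it and carry it to the shelf.

Call:
{"fn": "carry_out", "kwargs": {
  "rows": [
    [[-0.01,0.006,0,-4],[-0.03,0.017,0,-11],[-0.053,0.03,0,-18],[-0.076,0.043,0,-25],[-0.1,0.057,0,-32],[-0.124,0.07,0,-39],[-0.148,0.084,0,-46],[-0.172,0.097,0,-53],[-0.196,0.11,0,-60],[-0.22,0.124,0,-67],[-0.243,0.137,0,-74],[-0.265,0.15,0,-81]]
  ]
}}

```text
clock: 14.5
position: [0.4927, 0.1198, 0.1189]
tool_rot: [-3.141, -0.0, 2.613]
force: [0.5, -0.2, -2.8]
grip_width: 0.0552
finger_force: 64.5
```

```bash
python3 -c "
from h import *
goto((.500,.067,.12,182.75),(.5,.067,.077,182.75))"
```

```text
now 14.5 [0.4927 0.1198 0.1189] yaw 149.7 q [-0.3   0.5  -0.07  2.    0.05  0.64  0.63] F [ 0.5 -0.2 -2.8] w 0.0552
(0.5, 0.067, 0.12, 182.75) -> [-0.0329, -0.042, -0.0011] -33.0 rows>= 5
(0.5, 0.067, 0.077, 182.75) -> [-0.0329, -0.0419, 0.0419] -33.0 rows>= 5
```

Call:
{"fn": "carry_out", "kwargs": {
  "rows": [
    [[-0.01,-0.012,0,-7],[-0.02,-0.025,0,-14],[-0.028,-0.036,0,-21],[-0.033,-0.042,0,-28],[-0.033,-0.042,0,-33],[-0.033,-0.042,0.01,-33],[-0.033,-0.042,0.022,-33],[-0.033,-0.042,0.034,-33],[-0.033,-0.042,0.04,-33],[-0.033,-0.042,0.042,-33],[-0.033,-0.042,0.042,-33]]
  ]
}}

```text
clock: 15.42
position: [0.4996, 0.0687, 0.0766]
tool_rot: [-3.141, -0.001, -3.101]
force: [0.5, -0.4, -3.5]
grip_width: 0.0555
finger_force: 64.4
```

```bash
python3 -c "
from h import *
goto((.520,.068,.0755,182.75),(.53,.0685,.0755,182.75))"
```

```text
now 15.42 [0.4996 0.0687 0.0766] yaw -177.7 q [-0.1   0.57 -0.2   2.03  0.2   0.56  1.17] F [ 0.5 -0.4 -3.5] w 0.0555
(0.52, 0.068, 0.0755, 182.75) -> [-0.0203, -0.0015, 0.0011] -0.4 rows>= 1
(0.53, 0.0685, 0.0755, 182.75) -> [-0.0303, -0.0014, 0.0011] -0.4 rows>= 1
```

Call:
{"fn": "carry_out", "kwargs": {
  "rows": [
    [[-0.005,0,0.001,0],[-0.01,0,0.001,0],[-0.015,0,0.001,0],[-0.02,0,0.001,0],[-0.022,0,0.001,0],[-0.024,0,0.001,0],[-0.024,0,0.001,0]]
  ]
}}

```text
clock: 16.0
position: [0.5244, 0.0694, 0.0763]
tool_rot: [3.142, 0.0, -3.1]
force: [-1.6, -0.3, -3.1]
grip_width: 0.0551
finger_force: 64.4
```

Call:
{"fn": "carry_out", "kwargs": {
  "rows": [
    [[-0.002,0,0,0],[-0.004,0,0,0],[-0.004,0,0,0]]
  ]
}}

```text
clock: 16.25
position: [0.5284, 0.0696, 0.0763]
tool_rot: [3.142, 0.0, -3.1]
force: [-0.8, 0.4, -3.2]
grip_width: 0.0555
finger_force: 64.4
```

Call:
{"fn": "carry_out", "kwargs": {
  "rows": [
    [[-0.002,0,0,0],[-0.004,0,0,0],[-0.006,0,0,0],[-0.006,0,0,0]]
  ]
}}

```text
clock: 16.58
position: [0.5328, 0.0696, 0.0759]
tool_rot: [-3.141, -0.003, -3.1]
force: [-6.3, -1.4, -0.3]
grip_width: 0.0554
finger_force: 63.6
```

Contact with the edge. Now I'll lower and release, then raise.

Call:
{"fn": "carry_out", "kwargs": {
  "rows": [
    [[0,0,0.001,0],[0,0,0.002,0],[0,0,0.003,0],[0,0,0.003,0]]
  ]
}}

```text
clock: 16.92
position: [0.5338, 0.0698, 0.0751]
tool_rot: [-3.141, 0.0, -3.1]
force: [-15.8, -2.1, 43.6]
grip_width: 0.0555
finger_force: 68.4
```

Call:
{"fn": "carry_out", "kwargs": {
  "rows": [
    [[0,0,0,0],[0,0,0,0],[0,0,0,0],[0,0,0,0],[0,0,0,0],[0,0,-0.02,0],[0,0,-0.05,0],[0,0,-0.08,0],[0,0,-0.08,0]]
  ],
  "grip": 0.085
}}

```text
clock: 17.67
position: [0.5362, 0.0703, 0.158]
tool_rot: [3.141, 0.006, -3.1]
force: [1.7, 0.7, 0.7]
grip_width: 0.0848
finger_force: 0.0
```

```bash
python3 -c "
from h import *
f=bot.grab_frame('side');save({'pixels':cv2.resize(f['pixels'][100:260,240:440],None,fx=3,fy=3)},'b2')
goto((.45,.067,.15,182.75),(.46,.067,.108,182.75))"
```

```text
now 17.72 [0.5354 0.0701 0.1558] yaw -177.6 q [-0.07  0.49 -0.23  1.89  0.16  0.77  1.23] F [ 0.1 -0.5 -1. ] w 0.0851
(0.45, 0.067, 0.15, 182.75) -> [0.0855, 0.0004, 0.0054] -0.4 rows>= 3
(0.46, 0.067, 0.108, 182.75) -> [0.0757, 0.0, 0.0475] -0.4 rows>= 3
```

View pics/b2.png

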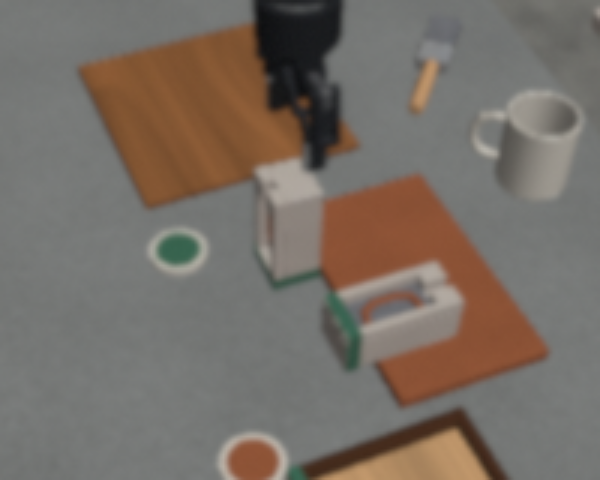

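Mould B stands against the edge at crop (290,220). Same push as before.

Call:
{"fn": "carry_out", "kwargs": {
  "rows": [
    [[0.025,0,0,0],[0.05,0,0,0],[0.075,0,0,0],[0.075,0,0,0],[0.075,0,0.02,0],[0.075,0,0.04,0],[0.075,0,0.046,0],[0.075,0,0.046,0]]
  ],
  "grip": 0
}}

```text
clock: 18.38
position: [0.4581, 0.0666, 0.1058]
tool_rot: [-3.141, -0.003, -3.1]
force: [0.6, 1.0, -0.3]
grip_width: -0.0
finger_force: 0.0
```

Call:
{"fn": "carry_out", "kwargs": {
  "rows": [
    [[-0.01,0,0,0],[-0.02,0,0,0],[-0.028,0,0,0],[-0.036,0,0,0],[-0.044,0,-0.001,0],[-0.052,0,-0.002,0],[-0.06,0,-0.004,0],[-0.068,0,-0.006,0],[-0.076,0,-0.008,0],[-0.084,0,-0.008,0],[-0.092,0,-0.008,0],[-0.1,0,-0.008,0]]
  ]
}}

```text
clock: 19.38
position: [0.5598, 0.0709, 0.1153]
tool_rot: [-3.142, 0.0, -3.1]
force: [-0.6, 0.6, -0.5]
grip_width: -0.0003
finger_force: 0.0
```

Call:
{"fn": "carry_out", "kwargs": {
  "rows": [
    [[-0.01,0,0,0],[-0.02,0,0,0],[-0.025,0,0,0],[-0.025,0,0,0],[-0.025,0,-0.03,0],[-0.01,0,-0.07,0],[0.03,0,-0.1,0],[0.07,0,-0.13,0],[0.11,0,-0.15,0],[0.13,0,-0.15,0],[0.13,0,-0.15,0],[0.13,0,-0.15,0]]
  ],
  "grip": 0.085
}}

```text
clock: 20.38
position: [0.4281, 0.0653, 0.2664]
tool_rot: [-3.141, 0.002, -3.1]
force: [-0.0, 0.0, 0.5]
grip_width: 0.0847
finger_force: 0.0
```

Run:
```python
from h import *
np.set_printoptions(precision=3,suppress=True)
f=bot.grab_frame('side');t=bot.grab_frame('top')
save({'pixels':cv2.resize(f['pixels'][140:400,260:480],None,fx=2.3,fy=2.3)},'b3')
for n,g in(("side",f),("top",t)):
  for l,z in(("mould1_center",.04),("mould1_foot",.04),("bay1",.008),("start_top",.03)):
    for d in bot.spot_point(g,l): print(n,l,np.round(d["position"],1),round(d["conf"],2),at_z(g,d["position"],z))
goto((.5,0,.25,182.75))
```

```text
side mould1_foot [351.4 210.6] 0.29 [ 0.532 -0.058  0.04 ]
side bay1 [373.6 261.9] 0.77 [ 0.538 -0.215  0.008]
side bay1 [405.1 324.9] 0.63 [ 0.543 -0.395  0.008]
side bay1 [388.4 290.1] 0.62 [ 0.542 -0.301  0.008]
side start_top [330.2 325.1] 0.72 [ 0.374 -0.35   0.03 ]
top mould1_center [442.8 240.6] 0.75 [ 0.37  -0.343  0.04 ]
top mould1_center [457.8 176.7] 0.27 [ 0.545 -0.393  0.04 ]
top mould1_foot [422.5 179.7] 0.53 [ 0.536 -0.295  0.04 ]
top bay1 [422.6 176.5] 0.87 [ 0.552 -0.305  0.008]
top bay1 [456.9 176.7] 0.61 [ 0.552 -0.403  0.008]
top bay1 [395.9 181.3] 0.56 [ 0.538 -0.229  0.008]
top start_top [442.1 242. ] 0.68 [ 0.366 -0.345  0.03 ]
now 20.88 [0.429 0.066 0.265] yaw -177.6 q [-0.04  0.18 -0.29  2.02  0.06  0.95  1.26] F [-0.2  0.3  0. ] w 0.0853
(0.5, 0, 0.25, 182.75) -> [-0.068, -0.0684, 0.0149] -0.4 rows>= 3
```

View pics/b3.png

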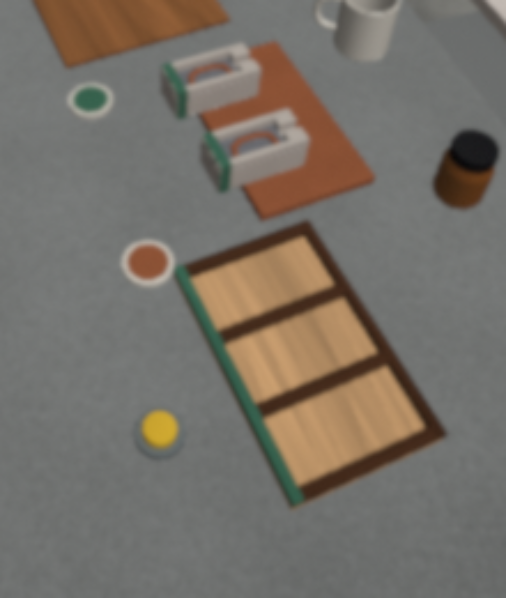

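Both moulds lie hollow up on the shelf, at crop (210,80) and (255,150). The tray has been knocked about 3 cm towards the shelf, so I'll measure the bays and moulds by colour in the top picture.

```bash
cat > m.py <<'E'
from h import *
np.set_printoptions(precision=3,suppress=True)
def rects(f,mask,z,lo,hi):
    m=cv2.morphologyEx(mask.astype(np.uint8),cv2.MORPH_CLOSE,np.ones((3,3)))
    n,lab,st,_=cv2.connectedComponentsWithStats(m)
    for i in range(1,n):
        if lo<st[i,4]<hi:
            ys,xs=np.where(lab==i)
            P=np.array([at_z(f,(x,y),z)[:2] for x,y in zip(xs,ys)])
            (c,(w,h),a)=cv2.minAreaRect(P.astype(np.float32)*1000)
            print("px",xs.mean().round(),ys.mean().round(),st[i,4],"c",np.round(c,1),"wh",round(w),round(h),"ang",round(a,1))
E
python3 - <<'E'
from m import *
t=bot.grab_frame("top");s=bot.grab_frame("side")
for n,f,zs in(("top",t,(.065,.013)),("side",s,(.065,.013))):
    p=f["pixels"];hsv=cv2.cvtColor(p,cv2.COLOR_RGB2HSV).astype(int);b=p.astype(int)
    print(n,"moulds");rects(f,(hsv[...,2]>150)&(hsv[...,1]<45),zs[0],250,3000)
    print(n,"wood");rects(f,(hsv[...,0]>8)&(hsv[...,0]<22)&(hsv[...,1]>70)&(hsv[...,2]>140),zs[1],300,4000)
    print(n,"green");rects(f,(b[...,1]-b[...,0]>20)&(b[...,1]-b[...,2]>5)&(hsv[...,1]>80),.02,60,1500)
E
```

```text
top moulds
px 273.0 74.0 316 c [832.9 116.1] wh 100 78 ang 1.2
px 110.0 88.0 1645 c [782.1 560.5] wh 164 163 ang 4.9
px 452.0 88.0 974 c [ 807.6 -396.5] wh 136 138 ang 0.3
px 111.0 89.0 677 c [781.  559.6] wh 78 81 ang 1.0
px 336.0 151.0 336 c [597.7 -57.3] wh 102 55 ang 4.1
px 13.0 342.0 705 c [121.8 739. ] wh 71 63 ang 7.7
px 20.0 383.0 776 c [ 27.9 711.6] wh 68 71 ang 47.7
top wood
px 456.0 177.0 1311 c [ 551.6 -399.1] wh 148 73 ang 5.1
px 425.0 179.0 1306 c [ 544.  -309.3] wh 148 72 ang 5.0
px 393.0 182.0 1326 c [ 536.3 -219.6] wh 148 72 ang 4.9
px 634.0 226.0 464 c [ 388.3 -875.6] wh 33 287 ang 83.0
top green
px 111.0 88.0 261 c [800.5 583.7] wh 99 103 ang 1.0
px 338.0 177.0 82 c [546.  -63.8] wh 11 57 ang 4.4
px 429.0 207.0 322 c [ 462.9 -316.2] wh 11 280 ang 5.0
px 45.0 328.0 672 c [145.2 697.1] wh 62 77 ang 10.9
side moulds
px 268.0 72.0 390 c [452.1 723.6] wh 188 86 ang 79.9
px 358.0 83.0 733 c [777.6 531.9] wh 164 165 ang 40.1
px 23.0 243.0 436 c [-358.4   89.8] wh 59 91 ang 1.7
px 500.0 279.0 1332 c [ 793.3 -377.2] wh 136 89 ang 35.1
px 11.0 291.0 546 c [-359.1  -62.8] wh 86 61 ang 87.3
side wood
px 134.0 10.0 392 c [-175.2 1880.1] wh 302 180 ang 6.4
px 148.0 65.0 1628 c [ -52.5 1086.6] wh 257 359 ang 6.1
px 373.0 262.0 1306 c [ 536.5 -217.3] wh 146 71 ang 4.7
px 390.0 292.0 1576 c [ 544.5 -307.1] wh 146 72 ang 5.1
px 409.0 324.0 1887 c [ 551.9 -397. ] wh 146 73 ang 4.9
side green
px 195.0 84.0 99 c [146.6 811.7] wh 67 55 ang 87.4
px 299.0 183.0 76 c [422.4 112.5] wh 30 34 ang 72.0
px 365.0 310.0 417 c [ 462.5 -315.4] wh 11 279 ang 4.8
```

Bays measured: (.5365,-.2185), (.544,-.308) and (.552,-.398), yaw 4.9°, spaced 90 mm as they should be. Mould A's centre is at about (.595,-.058), yaw 4°. I'll pick A now.

```bash
python3 -c "
from h import *
goto((.596,-.058,.12,184.2),(.596,-.058,.034,184.2))"
```

```text
now 20.98 [0.4292 0.0655 0.2651] yaw -177.6 q [-0.04  0.18 -0.29  2.02  0.06  0.95  1.26] F [0.1 0.  0.6] w 0.0845
(0.596, -0.058, 0.12, 184.2) -> [-0.1616, -0.1303, 0.1451] -1.8 rows>= 7
(0.596, -0.058, 0.034, 184.2) -> [-0.1616, -0.1303, 0.2311] -1.8 rows>= 8
```

Call:
{"fn": "carry_out", "kwargs": {
  "rows": [
    [[-0.03,-0.024,0.02,-1],[-0.06,-0.048,0.045,-1.8],[-0.09,-0.072,0.07,-1.8],[-0.12,-0.096,0.09,-1.8],[-0.145,-0.117,0.11,-1.8],[-0.162,-0.13,0.125,-1.8],[-0.162,-0.13,0.13,-1.8],[-0.162,-0.13,0.13,-1.8]]
  ]
}}

```text
clock: 21.65
position: [0.5958, -0.0585, 0.1329]
tool_rot: [3.141, -0.003, -3.07]
force: [-1.7, 0.3, 0.2]
grip_width: 0.0849
finger_force: 0.0
```

```bash
python3 -c "
from h import *
goto((.596,-.058,.034,184.2))"
```

```text
now 21.65 [ 0.5958 -0.0585  0.1329] yaw -175.9 q [ 0.13  0.6  -0.19  1.75  0.15  0.81  1.51] F [-1.7  0.3  0.2] w 0.0849
(0.596, -0.058, 0.034, 184.2) -> [-0.0006, 0.0004, 0.0989] -0.1 rows>= 3
```

Call:
{"fn": "carry_out", "kwargs": {
  "rows": [
    [[0,0,0.025,0],[0,0,0.05,0],[0,0,0.075,0],[0,0,0.092,0],[0,0,0.098,0],[0,0,0.098,0],[0,0,0.098,0]]
  ]
}}

```text
clock: 22.23
position: [0.5967, -0.0572, 0.0385]
tool_rot: [-3.142, 0.001, -3.068]
force: [0.4, -0.5, 0.5]
grip_width: 0.0847
finger_force: 0.0
```

Call:
{"fn": "carry_out", "kwargs": {
  "rows": [
    [[0,0,0,0],[0,0,0,0],[0,0,0,0],[0,0,0,0],[0,0,0,0],[0,0,0,0],[0,0,0,0],[0,0,-0.01,0],[0,0,-0.025,0],[0,0,-0.035,0],[0,0,-0.035,0],[0,0,-0.035,0]]
  ],
  "grip": 0.04,
  "grip_force": 60
}}

```text
clock: 23.23
position: [0.5967, -0.0578, 0.0729]
tool_rot: [-3.141, 0.001, -3.069]
force: [0.0, 0.5, -3.0]
grip_width: 0.0551
finger_force: 65.6
```

```bash
python3 -c "
from h import *
goto((.552,-.398,.072,184.9),(.552,-.398,.03,184.9))"
```

```text
now 23.23 [ 0.5967 -0.0578  0.0729] yaw -175.8 q [ 0.12  0.69 -0.18  1.78  0.18  0.69  1.49] F [ 0.   0.5 -3. ] w 0.0551
(0.552, -0.398, 0.072, 184.9) -> [0.0693, -0.3361, 0.0009] -0.7 rows>= 9
(0.552, -0.398, 0.03, 184.9) -> [0.0693, -0.3361, 0.0429] -0.7 rows>= 9
```

Call:
{"fn": "carry_out", "kwargs": {
  "rows": [
    [[0.002,-0.01,0,0],[0.006,-0.03,0,0],[0.013,-0.062,0,0],[0.02,-0.097,0,0],[0.027,-0.133,0,0],[0.035,-0.168,0,0],[0.042,-0.203,0,0],[0.049,-0.238,0,0],[0.056,-0.273,0,-0.7],[0.062,-0.303,0,-0.7],[0.067,-0.325,0,-0.7],[0.069,-0.336,0,-0.7]]
  ]
}}

```text
clock: 24.23
position: [0.5493, -0.4023, 0.0712]
tool_rot: [-3.141, -0.002, -3.06]
force: [-0.1, 0.2, -3.1]
grip_width: 0.0548
finger_force: 65.5
```

Run:
```python
from m import *
f=bot.grab_frame("top")
p=f["pixels"];hsv=cv2.cvtColor(p,cv2.COLOR_RGB2HSV).astype(int)
print("wood");rects(f,(hsv[...,0]>8)&(hsv[...,0]<22)&(hsv[...,1]>70)&(hsv[...,2]>140),.013,300,4000)
goto((.552,-.398,.033,184.9))
```

```text
wood
px 194.0 146.0 698 c [634.9 347.8] wh 46 267 ang 8.0
px 450.0 177.0 525 c [ 551.9 -398.4] wh 147 71 ang 4.9
px 425.0 179.0 1328 c [ 544.3 -309.4] wh 148 74 ang 4.9
px 393.0 182.0 1340 c [ 536.6 -219.6] wh 148 74 ang 5.1
px 202.0 173.0 1174 c [549.4 337.2] wh 65 267 ang 8.8
px 189.0 207.0 1494 c [459.9 331.9] wh 81 274 ang 12.5
now 24.28 [ 0.549 -0.403  0.071] yaw -175.4 q [ 0.67  0.8  -0.2   1.54  0.2   0.82  2.05] F [-2.5 -1.7 -3.5] w 0.0547
(0.552, -0.398, 0.033, 184.9) -> [-0.0032, 0.0048, 0.0382] -0.3 rows>= 1
```

Call:
{"fn": "carry_out", "kwargs": {
  "rows": [
    [[-0.001,0.002,0.006,0],[-0.002,0.003,0.014,0],[-0.002,0.003,0.022,0],[-0.002,0.003,0.03,0],[-0.002,0.003,0.035,0],[-0.002,0.003,0.038,0],[-0.002,0.003,0.038,0]]
  ]
}}

```text
clock: 24.87
position: [0.5535, -0.3942, 0.0334]
tool_rot: [3.141, -0.001, -3.056]
force: [-0.3, -0.5, -3.4]
grip_width: 0.0548
finger_force: 65.5
```

Call:
{"fn": "carry_out", "kwargs": {
  "rows": [
    [[0,-0.003,0.001,0],[0,-0.003,0.002,0],[0,-0.003,0.002,0]]
  ]
}}

```text
clock: 25.12
position: [0.5541, -0.398, 0.0325]
tool_rot: [-3.141, 0.0, -3.057]
force: [-0.5, -1.2, -3.1]
grip_width: 0.0549
finger_force: 65.5
```

Call:
{"fn": "carry_out", "kwargs": {
  "rows": [
    [[0,0,0,0],[0,0,0,0],[0,0,0,0],[0,0,0,0],[0,0,0,0],[0,0,-0.02,0],[0,0,-0.05,0],[0,0,-0.09,0],[0,0,-0.12,0],[0,0,-0.12,0]]
  ],
  "grip": 0.085
}}

```text
clock: 25.95
position: [0.5564, -0.3992, 0.1591]
tool_rot: [-3.136, 0.007, -3.057]
force: [1.0, -1.4, 0.6]
grip_width: 0.0852
finger_force: 0.0
```

Run:
```python
from m import *
f=bot.grab_frame("top");s=bot.grab_frame("side")
for n,f in(("top",f),("side",s)):
    p=f["pixels"];hsv=cv2.cvtColor(p,cv2.COLOR_RGB2HSV).astype(int);b=p.astype(int);print(n)
    rects(f,(hsv[...,2]>150)&(hsv[...,1]<45),.065,150,1500)
    rects(f,(b[...,1]-b[...,0]>20)&(b[...,1]-b[...,2]>5)&(hsv[...,1]>80),.05,40,900)
goto((.59,.071,.15,184))
```

```text
top
px 272.0 76.0 362 c [823.7 116.8] wh 79 119 ang 89.0
px 452.0 87.0 1090 c [ 807.6 -396.6] wh 136 138 ang 0.3
px 111.0 89.0 688 c [781.  559.5] wh 78 81 ang 1.0
px 288.0 154.0 368 c [587.2  72.5] wh 104 56 ang 4.2
px 275.0 221.0 165 c [418.7 107.6] wh 58 55 ang 0.8
px 372.0 223.0 158 c [ 415.6 -151.2] wh 56 56 ang 0.2
px 13.0 342.0 712 c [121.8 739. ] wh 71 63 ang 7.7
px 20.0 383.0 784 c [ 28.4 712.2] wh 70 71 ang 48.6
px 111.0 88.0 258 c [787.6 568.3] wh 96 101 ang 1.0
px 290.0 181.0 81 c [530.1  69. ] wh 11 55 ang 4.2
px 463.0 194.0 95 c [ 495.3 -398.3] wh 11 67 ang 5.2
px 429.0 207.0 321 c [ 459.  -307.3] wh 10 273 ang 5.0
px 275.0 221.0 184 c [420.1 108.9] wh 37 40 ang 0.1
px 45.0 328.0 670 c [149.9 678.4] wh 60 76 ang 11.5
side
px 80.0 55.0 314 c [-370.7 1229.2] wh 248 79 ang 89.8
px 403.0 61.0 291 c [1032.8  633.9] wh 259 70 ang 40.5
px 5.0 156.0 213 c [-522.4  521.1] wh 49 120 ang 16.1
px 357.0 178.0 372 c [578.5  40.1] wh 105 60 ang 5.2
px 299.0 184.0 152 c [416.3  67.9] wh 58 63 ang 20.8
px 32.0 208.0 237 c [-365.9  220.1] wh 37 124 ang 21.1
px 23.0 243.0 486 c [-358.7   86.1] wh 61 97 ang 0.8
px 324.0 254.0 171 c [ 411.4 -185.6] wh 58 60 ang 72.2
px 11.0 292.0 619 c [-358.9  -63.6] wh 61 97 ang 13.2
px 416.0 317.0 711 c [ 551.4 -402.4] wh 103 65 ang 4.7
px 194.0 84.0 102 c [149.1 758.5] wh 63 57 ang 86.0
px 337.0 178.0 42 c [530.8  64.5] wh 86 12 ang 83.5
px 299.0 183.0 75 c [418.   83.9] wh 29 31 ang 72.0
px 364.0 310.0 412 c [ 454.8 -327.8] wh 11 269 ang 5.1
px 391.0 327.0 111 c [ 497.  -401.5] wh 12 63 ang 0.2
now 26.05 [ 0.554 -0.398  0.154] yaw -175.1 q [ 0.67  0.7  -0.22  1.5   0.17  0.96  2.06] F [-0.8 -0.1 -0.2] w 0.0848
(0.59, 0.071, 0.15, 184) -> [-0.0752, 0.4643, 0.0032] 0.9 rows>= 12
```

Mould A lies in the far bay, with its foot end towards the rail (green at x≈.495). Mould B's centre is at about (.584,.072).

Call:
{"fn": "carry_out", "kwargs": {
  "rows": [
    [[-0.007,0.04,0,0.9],[-0.013,0.08,0,0.9],[-0.02,0.12,0,0.9],[-0.027,0.16,0,0.9],[-0.033,0.2,0,0.9],[-0.04,0.24,0,0.9],[-0.045,0.28,0,0.9],[-0.052,0.32,0,0.9],[-0.058,0.36,0,0.9],[-0.063,0.4,0,0.9],[-0.067,0.44,0,0.9],[-0.069,0.464,0,0.9]]
  ]
}}

```text
clock: 27.05
position: [0.5823, 0.0754, 0.1513]
tool_rot: [3.14, -0.002, -3.069]
force: [-0.4, 1.2, 0.1]
grip_width: 0.085
finger_force: 0.0
```

Call:
{"fn": "carry_out", "kwargs": {
  "rows": [
    [[0,0,0,0],[0,0,0.02,0],[0,0,0.03,0],[0,0,0.03,0]]
  ]
}}

```text
clock: 27.38
position: [0.5817, 0.0699, 0.1194]
tool_rot: [-3.141, -0.005, -3.072]
force: [0.3, -0.4, -0.2]
grip_width: 0.0849
finger_force: 0.0
```

```bash
python3 -c "
from h import *
goto((.584,.072,.037,184.2))"
```

```text
now 27.38 [0.5817 0.0699 0.1194] yaw -176.0 q [-0.05  0.61 -0.24  1.79  0.19  0.77  1.25] F [ 0.3 -0.4 -0.2] w 0.0849
(0.584, 0.072, 0.037, 184.2) -> [-0.0029, 0.002, 0.0824] -0.2 rows>= 2
```

Call:
{"fn": "carry_out", "kwargs": {
  "rows": [
    [[-0.002,0.002,0.025,0],[-0.002,0.002,0.05,0],[-0.002,0.002,0.07,0],[-0.002,0.002,0.08,0],[-0.002,0.002,0.082,0],[-0.002,0.002,0.082,0]]
  ]
}}

```text
clock: 27.88
position: [0.5851, 0.0724, 0.0403]
tool_rot: [-3.141, -0.001, -3.073]
force: [0.2, -0.2, 0.1]
grip_width: 0.0848
finger_force: 0.0
```

Call:
{"fn": "carry_out", "kwargs": {
  "rows": [
    [[0,0,0,0],[0,0,0,0],[0,0,0,0],[0,0,0,0],[0,0,0,0],[0,0,0,0],[0,0,0,0],[0,0,-0.01,0],[0,0,-0.025,0],[0,0,-0.035,0],[0,0,-0.035,0],[0,0,-0.035,0]]
  ],
  "grip": 0.04,
  "grip_force": 60
}}

```text
clock: 28.88
position: [0.5856, 0.0726, 0.0761]
tool_rot: [3.142, 0.001, -3.072]
force: [0.1, 0.8, -3.4]
grip_width: 0.0546
finger_force: 65.3
```

```bash
python3 -c "
from h import *
goto((.538,-.219,.072,184.9),(.538,-.219,.03,184.9))"
```

```text
now 28.88 [0.5856 0.0726 0.0761] yaw -176.0 q [-0.07  0.67 -0.22  1.8   0.22  0.69  1.23] F [ 0.1  0.8 -3.4] w 0.0546
(0.538, -0.219, 0.072, 184.9) -> [0.0676, -0.2876, 0.0039] -0.9 rows>= 8
(0.538, -0.219, 0.03, 184.9) -> [0.0677, -0.2876, 0.0459] -0.9 rows>= 8
```

Call:
{"fn": "carry_out", "kwargs": {
  "rows": [
    [[0.002,-0.01,0,0],[0.007,-0.03,0,0],[0.014,-0.06,0,0],[0.021,-0.09,0,0],[0.028,-0.12,0,0],[0.035,-0.15,0,0],[0.042,-0.18,0,0],[0.049,-0.21,0,0],[0.056,-0.24,0,-0.9],[0.062,-0.265,0,-0.9],[0.067,-0.283,0,-0.9],[0.067,-0.288,0,-0.9]]
  ]
}}

```text
clock: 29.88
position: [0.536, -0.2238, 0.0744]
tool_rot: [-3.14, -0.002, -3.061]
force: [-0.1, 0.2, -3.4]
grip_width: 0.0547
finger_force: 65.2
```

Run:
```python
from m import *
f=bot.grab_frame("top")
p=f["pixels"];hsv=cv2.cvtColor(p,cv2.COLOR_RGB2HSV).astype(int)
print("wood");rects(f,(hsv[...,0]>8)&(hsv[...,0]<22)&(hsv[...,1]>70)&(hsv[...,2]>140)&(np.arange(640)>350),.013,200,4000)
goto((.538,-.219,.036,184.9))
```

```text
wood
px 356.0 145.0 557 c [ 649.7 -119.2] wh 34 157 ang 89.4
px 387.0 188.0 381 c [ 536.5 -219.6] wh 147 74 ang 5.1
px 421.0 195.0 281 c [ 502.3 -299.8] wh 66 42 ang 1.2
px 372.0 222.0 216 c [ 420. -158.] wh 42 45 ang 0.2
now 29.93 [ 0.537 -0.223  0.074] yaw -175.4 q [ 0.46  0.67 -0.24  1.82  0.24  0.68  1.73] F [-1.2 -0.7 -2.7] w 0.0545
(0.538, -0.219, 0.036, 184.9) -> [-0.0016, 0.0038, 0.0385] -0.3 rows>= 1
```

Call:
{"fn": "carry_out", "kwargs": {
  "rows": [
    [[0,0,0.006,0],[0,0,0.014,0],[0,0,0.022,0],[0,0,0.03,0],[0,0,0.035,0],[0,0,0.038,0],[0,0,0.038,0],[0,0,0.04,0],[0,0,0.04,0]]
  ]
}}

```text
clock: 30.68
position: [0.5384, -0.2193, 0.0353]
tool_rot: [-3.141, 0.0, -3.056]
force: [-0.1, 0.4, -2.6]
grip_width: 0.0548
finger_force: 65.2
```

Call:
{"fn": "carry_out", "kwargs": {
  "rows": [
    [[0,0,0,0],[0,0,0,0],[0,0,0,0],[0,0,0,0],[0,0,0,0],[0,0,-0.02,0],[0,0,-0.05,0],[0,0,-0.09,0],[0,0,-0.12,0],[0,0,-0.12,0]]
  ],
  "grip": 0.085
}}

```text
clock: 31.52
position: [0.5408, -0.2201, 0.1612]
tool_rot: [-3.138, 0.007, -3.057]
force: [1.2, -0.6, -0.5]
grip_width: 0.0849
finger_force: 0.0
```

Run:
```python
from m import *
t=bot.grab_frame("top");s=bot.grab_frame("side")
save({'pixels':cv2.resize(s['pixels'][220:390,300:470],None,fx=3.4,fy=3.4)},'c1')
for n,f in(("top",t),("side",s)):
    p=f["pixels"];hsv=cv2.cvtColor(p,cv2.COLOR_RGB2HSV).astype(int);b=p.astype(int);print(n)
    roi=(np.arange(640)>330)[None,:]&(np.arange(400)>130)[:,None]
    rects(f,(hsv[...,2]>150)&(hsv[...,1]<45)&roi,.058,150,1500)
    print("wood");rects(f,(hsv[...,0]>8)&(hsv[...,0]<22)&(hsv[...,1]>70)&(hsv[...,2]>140)&roi,.013,200,4000)
    print("btn");rects(f,(hsv[...,0]>20)&(hsv[...,0]<35)&(hsv[...,1]>140)&(hsv[...,2]>100)&(np.arange(400)>150)[:,None],.03,40,900)
goto((.375,-.347,.15,184))
```

```text
top
px 373.0 223.0 158 c [ 415.  -152.3] wh 56 59 ang 89.1
wood
px 346.0 151.0 1234 c [624.3 -89.7] wh 117 91 ang 0.4
px 387.0 191.0 217 c [ 536.5 -218.8] wh 148 74 ang 5.7
px 422.0 189.0 600 c [ 518.  -303.4] wh 96 57 ang 5.0
px 372.0 222.0 217 c [ 420. -158.] wh 42 45 ang 0.2
btn
px 440.0 241.0 66 c [ 370.4 -339.2] wh 16 30 ang 87.3
side
px 379.0 253.0 454 c [ 540.5 -222.3] wh 103 69 ang 4.2
px 418.0 315.0 578 c [ 554.1 -397.6] wh 102 60 ang 4.6
wood
px 361.0 193.0 1003 c [585.6   8.3] wh 277 91 ang 81.6
px 410.0 209.0 247 c [703.  -81.9] wh 44 81 ang 4.0
px 371.0 270.0 255 c [ 537.1 -218.6] wh 147 71 ang 4.2
px 390.0 292.0 1607 c [ 544.1 -307.2] wh 147 73 ang 4.8
px 409.0 335.0 396 c [ 552.2 -398.1] wh 147 73 ang 4.0
btn
px 329.0 326.0 180 c [ 371.  -350.7] wh 33 32 ang 72.4
now 31.62 [ 0.539 -0.22   0.157] yaw -175.1 q [ 0.48  0.55 -0.28  1.78  0.2   0.84  1.77] F [ 0.1 -0.7 -0.4] w 0.0849
(0.375, -0.347, 0.15, 184) -> [0.174, -0.1131, 0.0063] 0.9 rows>= 5
```

View pics/c1.png

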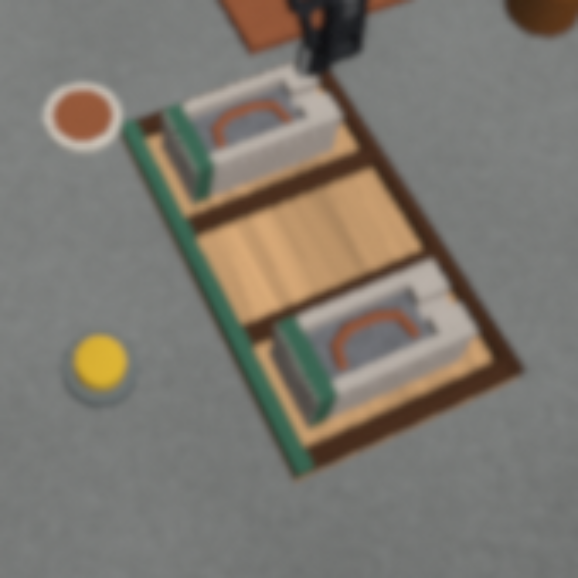

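Both moulds lie in their bays hollow up, green feet towards the green rail, centres within about 5 mm. Now the button, at crop (100,362), about (.371,-.346).

Run:
```python
from m import *
t=bot.grab_frame("top");s=bot.grab_frame("side")
for p in((442,241),(442,240)): print(tri(t,p,s,(329.3,325.6)))
goto((.372,-.347,.10,184))
```

```text
(array([ 0.371, -0.347,  0.023]), np.float64(0.00357821644763854))
(array([ 0.372, -0.347,  0.022]), np.float64(0.0008720321143737057))
now 31.72 [ 0.538 -0.219  0.155] yaw -175.1 q [ 0.48  0.56 -0.28  1.78  0.2   0.84  1.77] F [ 0.5 -0.2  0. ] w 0.085
(0.372, -0.347, 0.1, 184) -> [0.1761, -0.1133, 0.0547] 0.9 rows>= 6
```

Call:
{"fn": "carry_out", "kwargs": {
  "rows": [
    [[0.034,-0.022,0,0],[0.068,-0.044,0,0],[0.102,-0.066,0,0],[0.136,-0.088,0,0],[0.165,-0.107,0,0],[0.176,-0.113,0.01,0],[0.176,-0.113,0.04,0],[0.176,-0.113,0.06,0],[0.176,-0.113,0.06,0],[0.176,-0.113,0.06,0]]
  ],
  "grip": 0
}}

```text
clock: 32.55
position: [0.372, -0.346, 0.0943]
tool_rot: [3.139, -0.002, -3.056]
force: [0.2, -0.3, -0.5]
grip_width: 0.0003
finger_force: 0.0
```

Call:
{"fn": "carry_out", "kwargs": {
  "rows": [
    [[0,0,0.02,0],[0,0,0.04,0],[0,0,0.054,0],[0,0,0.058,0],[0,0,0.062,0],[0,0,0.065,0],[0,0,0.065,0]]
  ]
}}

```text
clock: 33.13
position: [0.3729, -0.347, 0.0308]
tool_rot: [-3.141, 0.0, -3.056]
force: [-0.9, 0.7, -0.1]
grip_width: 0.0001
finger_force: 0.0
```

Call:
{"fn": "carry_out", "kwargs": {
  "rows": [
    [[0,0,0.002,0],[0,0,0.004,0],[0,0,0.006,0],[0,0,0.006,0]]
  ]
}}

```text
clock: 33.47
position: [0.3725, -0.3468, 0.0242]
tool_rot: [3.142, -0.0, -3.056]
force: [0.6, 0.3, -0.8]
grip_width: 0.0
finger_force: 0.0
```

Call:
{"fn": "carry_out", "kwargs": {
  "rows": [
    [[0,0,0.002,0],[0,0,0.004,0],[0,0,0.004,0]]
  ]
}}

```text
clock: 33.72
position: [0.3725, -0.3469, 0.0201]
tool_rot: [-3.142, -0.0, -3.057]
force: [-0.1, 1.1, 2.6]
grip_width: 0.0
finger_force: 1.5
```

Call:
{"fn": "carry_out", "kwargs": {
  "rows": [
    [[0,0,0.002,0],[0,0,0.004,0],[0,0,0.004,0]]
  ]
}}

```text
clock: 33.97
position: [0.3726, -0.3469, 0.0161]
tool_rot: [-3.142, -0.0, -3.056]
force: [-0.5, -0.8, 4.7]
grip_width: 0.0003
finger_force: 2.4
```

Call:
{"fn": "carry_out", "kwargs": {
  "rows": [
    [[0,0,0.001,0],[0,0,0.002,0],[0,0,0.003,0],[0,0,0.003,0]]
  ]
}}

```text
clock: 34.3
position: [0.3727, -0.3471, 0.0151]
tool_rot: [-3.14, 0.0, -3.057]
force: [-10.4, 10.8, 58.6]
grip_width: 0.0002
finger_force: 29.2
```

The button is on its hard stop, so it's fully down. I'll rise clear, check and hand in.

Call:
{"fn": "carry_out", "kwargs": {
  "rows": [
    [[0,0,-0.01,0],[0,0,-0.04,0],[0,0,-0.08,0],[0,0,-0.12,0],[0,0,-0.15,0],[0,0,-0.15,0],[0,0,-0.15,0]]
  ]
}}

```text
clock: 34.88
position: [0.373, -0.3475, 0.1647]
tool_rot: [-3.139, 0.002, -3.057]
force: [-0.2, -0.5, 0.1]
grip_width: -0.0
finger_force: 0.0
```

Run:
```python
from m import *
f=bot.grab_frame("side")
p=f["pixels"];hsv=cv2.cvtColor(p,cv2.COLOR_RGB2HSV).astype(int)
roi=(np.arange(640)>330)[None,:]&(np.arange(400)>220)[:,None]
rects(f,(hsv[...,2]>150)&(hsv[...,1]<45)&roi,.058,150,1500)
print("wood");rects(f,(hsv[...,0]>8)&(hsv[...,0]<22)&(hsv[...,1]>70)&(hsv[...,2]>140)&roi,.013,200,4000)
goto((.37,-.347,.15,184))
print(bot.job_done())
```

```text
px 381.0 252.0 443 c [ 542.7 -218.7] wh 69 100 ang 88.6
px 418.0 315.0 574 c [ 554.2 -399.1] wh 102 63 ang 4.6
wood
px 384.0 224.0 245 c [ 621.6 -122.5] wh 35 109 ang 72.0
px 376.0 271.0 211 c [ 538.  -240.4] wh 37 148 ang 89.4
px 390.0 292.0 1604 c [ 544.1 -307.2] wh 147 73 ang 4.8
px 409.0 335.0 396 c [ 552.2 -398.1] wh 147 73 ang 4.0
now 34.93 [ 0.372 -0.347  0.163] yaw -175.1 q [ 0.85  0.44 -0.28  1.96  0.17  0.76  2.12] F [-0.8  0.5  0.8] w -0.0002
(0.37, -0.347, 0.15, 184) -> [0.0025, 0.0002, 0.0134] 0.9 rows>= 1
the job is handed in; nothing more can be done
None
```

I tipped both moulds (only two were present) onto the kiln shelf and loaded them hollow up in the tray's two outer bays with feet to the green rail. I then pressed the start button to its stop and handed the job in at about 35 s; the judge gave no verdict.

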